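# Show a buyer the signal path through an open antenna tuner

## Task

The cover is off this antenna tuner and a buyer wants to see which way the signal goes through it: point in turn at the variable capacitor on the side of the round coax socket, then at the coil in the middle, then at the other capacitor, the one on the side of the white antenna posts. Bring your fingertips over the middle of each part, two or three centimetres above it, and pause there for a good second and a half before going on; finish with your fingertips still pointing at the last one. Look, don't touch: do not touch any part of the tuner or anything standing around it.

Things in the scene. Friction and masses are not known exactly. Their poses are not given: they have to be found in the camera images.
- tuner: The antenna tuner, fixed on the table, cover off, open at the top and sides. 340 mm wide (its y), 260 mm deep (its x); nothing on it is higher than 120 mm. Origin: middle of its underside, on the table. x points from the dark front panel with the knobs to the bare metal rear panel, y to the left as seen from the front, z up. The meter and switch inside the front panel are not asked about.
- cap_left (a point): Centre of the top of the left-hand variable capacitor (at +y in the tuner): a stack of thin bare metal plates in a metal frame, 100 mm along x, 64 mm along y; this point is 95 mm above the table, level with the top of the frame. Axes as tuner.
- cap_right (a point): The same for the right-hand variable capacitor (at -y in the tuner), which looks alike; also 95 mm above the table.
- coil (a point): Centre of the top of the coil (roller inductor) that stands between the two capacitors, 105 mm from either: copper turns on a white round former along x between two square white end plates, 114 mm along x, 62 mm along y; this point is 95 mm above the table, level with the tops of the end plates.
- coax_socket (a point): The round threaded metal coax socket (radio side), 17 mm diameter, sticking 20 mm out of the rear panel on a 26 mm square flange; this point is on its axis, half-way out, 60 mm above the table. It sits straight behind either the left or the right capacitor: this varies.
- antenna_posts (a point): Midway between the two white ceramic antenna posts, 44 mm apart, each with a brass stud and wing nut, sticking 40 mm out of the rear panel, 60 mm above the table; a small copper and black ring transformer lies inside the tuner in front of them. Always straight behind the other capacitor, not the one with the coax socket.
- bottle: Closed clear drink bottle, 66 mm diameter, 200 mm tall, standing loose to the left of the tuner; origin at the centre of its foot. Leave alone.
- mic: Desk microphone, loose: round dark foot of 100 mm diameter, steel stem and head, 208 mm tall, standing farther left; origin at the centre of its underside. Leave alone.
- screwdriver: Screwdriver 200 mm long and 26 mm thick, lying loose on the table to the right of the tuner, along its own x; origin under it at table height. Leave alone.
- dish: Small round steel dish with the cover's screws, 88 mm diameter, 16 mm high, loose just to the right of the tuner; origin at the centre of its underside. Leave alone.

How it is judged:
By the outcome, as a careful person would: the job done as asked, in the order asked, and still so for the second after the job is handed in, with the robot touching nothing.
It also fails if it takes over 38 s, if anything falls off the work surface, if the arm or the gripper's body presses on something with over 40 N, if the wrist force passes 120 N, or if a joint passes its speed limit or range.

## Robot

A 7-joint arm with a two-finger parallel gripper is mounted at the origin on the work surface. World frame = base frame: x ahead of the robot, y to its left, z up, the work surface at z = 0. Lengths are in m, angles in degrees, forces in N, time in s.
With the tool pointing down it reaches from about 0.425 to 1.025 m from the base axis. Payload 3.6 kg.
Tool frame: the origin (TCP) lies at the very end of the fingers, on their centre line; the grasp point (between the pads) lies 19 mm behind it; z points along the fingers, y is the direction in which the jaws open and shut (so a half turn about z gives the same grasp; the last joint's range is limited). The gripper opens to 85 mm and grips with 20 to 120 N. Pads are 22 mm wide; open, the fingers measure 114 mm over their backs; the gripper's body (76 mm by 85 mm) begins 54 mm behind the grasp point. The pads swing forward as they close: fully open they stand 13 mm farther back than shut.
Start: joints at [68.211, 33.873, 2.773, 92.16, -1.908, 54.013, -1.931], TCP at [0.205, -0.695, 0.231] pointing down, gripper open.
Joint ranges: [-153.93, 153.93], [-27.13, 128.08], [-72.61, 78.16], [10.71, 143.7], [-87.88, 267.88], [4.46, 118.87], [-176.78, 176.78]. Speed limits (degrees/s): [147.25, 147.25, 180, 180, 180, 180, 180].

## Interface

Orientations are given as a 3x3 rotation matrix whose columns are the frame's x, y, z axes.
In Python, from station import ctrl gives the robot as it stands.
- The arm moves only by the tool carry_out, never from a script. Its argument "plan" is a list of rows, each a list of 5 numbers: the opening, from 0 (shut) to 1 (fully open), then the shift along the tool's x, y, z in m, then the turn about the tool's z in degrees. A call has 1 to 5 rows; each row shifts and turns the commanded pose from where the row before left it, along the tool's axes as they then stand; what a row does not reach is not made up. A row lasts 1/12 s, in which the tool goes at most 41.7 mm and 7.16 degrees, less where a joint would pass 70% of its speed; a pose out of reach is approached as far as the arm can. A call with a gripper value outside its range is refused whole. The fingers move at their own pace and stop on an object; "squeeze" is the grip in N (left out, the last holds). Time passes only in rows, so rows that do not move let the fingers close. It gives the time, the measured TCP pose, the force and the opening at its end, in the units of the state.
- ctrl.get_state(): the state, without advancing time (a new reading comes with each control period).
- ctrl.snapshot(name): name is "scene" or "side" or "wrist"; returns the picture (420x560x3 uint8, red, green, blue); there is no depth.
- ctrl.camera_model(name): a dict with "K" (3x3 intrinsics, pixels), "view" (4x4, takes a point from world to camera coordinates); the wrist camera has in their place "mount" (4x4, takes a point from camera to tool coordinates, whose origin is the TCP and whose axes are the flange's). Camera axes: x right, y up, looking along -z (the intrinsics and any distortion apply to the point x, -y, -z); pixel columns grow to the right and rows downward; lengths in m; the calibration is good to about 2 mm. The wrist camera is an equidistant fisheye: a pixel r from the principal point sees the ray r / f radians off the axis. A picture is of the moment at which its call begins: read the wrist's pose just before it. camera_model takes no time and is no camera call.
- ctrl.finish_job(): hands the job in, once; it reports no verdict.
The state is a dict: "t": time; "joint_positions": joint angles; "qd": joint speeds; "joint_torque": joint torques, N m; "eef_pos": TCP position; "orientation": TCP orientation; "force": force on the tool from outside, world axes, zero at the start; "wrist_torque": the same for the moment, N m; "grip_width": finger opening in m.
Only numpy, scipy, OpenCV 4.12 (cv2) and the standard library are available. Lean on these libraries where they do the work, as an engineer would, in place of code of your own. Each camera call takes 0.05 s, during which the arm holds its last target.

## Working session

There is one attempt and no reset: what is moved stays moved. The work goes in short steps, Python scripts to look and compute and a tool call to move; the robot and the scene stay as the last step left them, time stands still between calls to the robot, and variables do not carry over. Pictures are saved under pics/ and viewed, and the job is handed in when it is done.

Besides the shell and the picture viewer there is one more tool, called as a command line: name --pt "numbers of a row" for each row, then --argument value for the rest. carry_out: Moves the arm, as the interface text tells. Its arguments: {"type":"object","properties":{"plan":{"type":"array","items":{"type":"array","items":{"type":"number"}}},"squeeze":{"type":"number"}},"required":["plan"]}

```bash
mkdir -p pics
python3 - <<'E'
from station import ctrl
import cv2,numpy as np
np.set_printoptions(precision=4,suppress=True)
for n in("scene","side","wrist"):
    if n=="wrist": s=ctrl.get_state();print(s)
    cv2.imwrite(f"pics/{n}0.png",ctrl.snapshot(n)[:,:,::-1]);print(n,ctrl.camera_model(n))
E
```

```text
scene {'K': array([[405.8895,   0.    , 286.0731],
       [  0.    , 405.8895, 215.0757],
       [  0.    ,   0.    ,   1.    ]]), 'view': array([[ 0.5308,  0.8474, -0.0153, -0.3924],
       [-0.4976,  0.3262,  0.8037,  0.1587],
       [ 0.686 , -0.419 ,  0.5948, -1.4485],
       [ 0.    ,  0.    ,  0.    ,  1.    ]])}
side {'K': array([[419.1463,   0.    , 274.5434],
       [  0.    , 419.1463, 206.9108],
       [  0.    ,   0.    ,   1.    ]]), 'view': array([[ 0.9741, -0.226 ,  0.0088, -0.5197],
       [ 0.1686,  0.7515,  0.6378, -0.2241],
       [-0.1507, -0.6198,  0.7701, -0.9133],
       [ 0.    ,  0.    ,  0.    ,  1.    ]])}
{'t': 0.1, 'joint_positions': array([68.2103, 33.9232,  2.7661, 92.2295, -1.9057, 54.0131, -1.9325]), 'qd': array([ 0.058 , -0.1139, -0.0125, -0.1605,  0.0076,  0.0592, -0.038 ]), 'joint_torque': array([  0.0057, -54.9999,   1.5537, -19.8825,   0.0097,   0.0039,
        -0.    ]), 'eef_pos': array([ 0.2049, -0.6947,  0.2302]), 'orientation': array([[ 0.9591,  0.283 , -0.0007],
       [ 0.283 , -0.9591,  0.002 ],
       [-0.0001, -0.0021, -1.    ]]), 'force': array([0.9073, 0.6876, 0.3626]), 'wrist_torque': array([0.0291, 0.0122, 0.0757]), 'grip_width': 0.08531438298918559}
wrist {'K': array([[325.1923,   0.    , 273.944 ],
       [  0.    , 325.1923, 210.0385],
       [  0.    ,   0.    ,   1.    ]]), 'mount': array([[-0.0002,  0.9645,  0.2641,  0.0661],
       [ 1.    ,  0.0005, -0.0012,  0.0005],
       [-0.0012,  0.2641, -0.9645, -0.1419],
       [ 0.    ,  0.    ,  0.    ,  1.    ]])}
```

View pics/scene0.png

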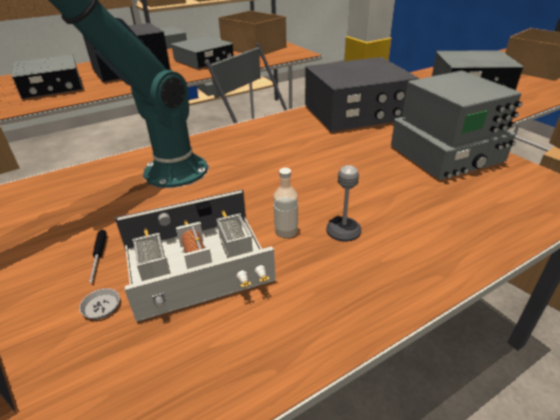

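View pics/side0.png

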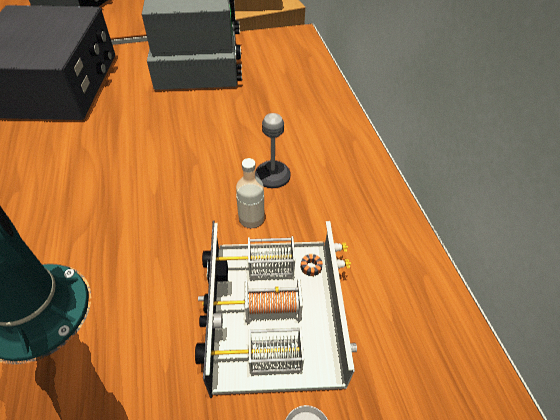

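View pics/wrist0.png

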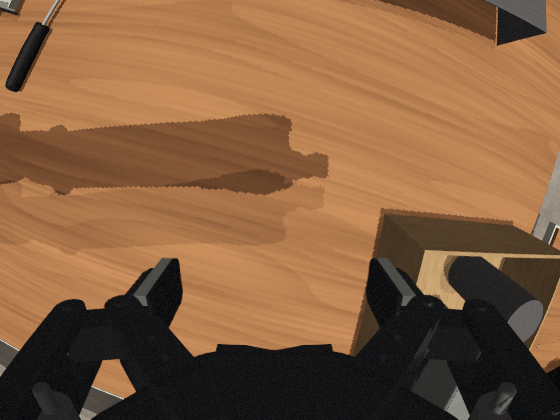

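The coax socket, at scene (158,299) and side (353,348), is behind the right-hand (-y) capacitor. The posts, at scene (243,278) and (262,272), are behind the left one. The order is therefore right capacitor, coil, left capacitor. Next I'll zoom in to measure.

Run:
```python
import cv2
a=cv2.imread("pics/side0.png")[215:400,190:365];cv2.imwrite("pics/side_z.png",cv2.resize(a,None,fx=3.2,fy=3.2,interpolation=cv2.INTER_CUBIC)[:600])
a=cv2.imread("pics/scene0.png")[185:315,110:285];cv2.imwrite("pics/scene_z.png",cv2.resize(a,None,fx=4,fy=4,interpolation=cv2.INTER_CUBIC))
```

```text
(no output)
```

View pics/side_z.png

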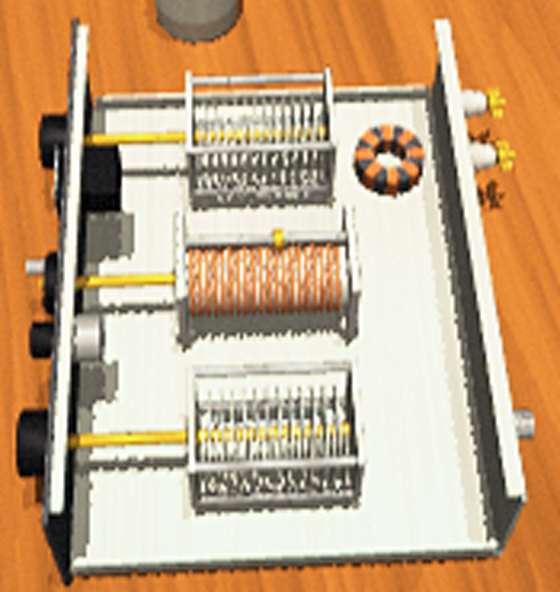

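View pics/scene_z.png

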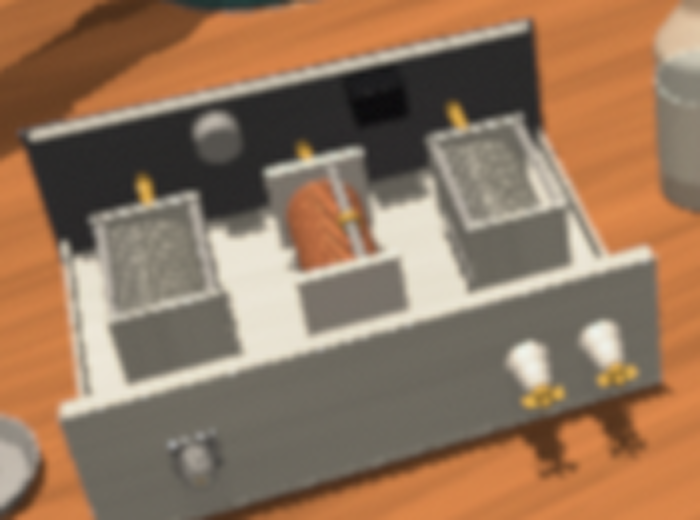

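```bash
cat > h.py <<'E'
import numpy as np
from station import ctrl
np.set_printoptions(precision=4,suppress=True)
def cast(n,uv,z):
    c=ctrl.camera_model(n);K=c["K"];V=c["view"];R=V[:3,:3];o=-R.T@V[:3,3]
    uv=np.atleast_2d(uv).astype(float);d=np.c_[(uv[:,0]-K[0,2])/K[0,0],-(uv[:,1]-K[1,2])/K[1,1],-np.ones(len(uv))]@R
    return o+d*((z-o[2])/d[:,2])[:,None]
E
python3 - <<'E'
from h import *
S=lambda p:np.array(p)/3.2+[190,215]-0.35
C=lambda p:np.array(p)/4+[110,185]-0.37
for nm,s,c in [("capL",[(188,75),(330,73),(333,148),(188,150)],[(430,137),(523,118),(566,208),(468,228)]),
 ("capR",[(192,365),(352,365),(362,463),(190,468)],[(92,216),(198,197),(222,292),(112,318)]),
 ("coil",[(180,212),(345,210),(357,290),(180,290)],[(266,170),(362,150),(403,255),(300,283)])]:
    for n,p in(("side",S(s)),("scene",C(c))):
        q=cast(n,p,.095);print(nm,n,q.mean(0)[:2],q[:,:2].tolist())
print("coax",cast("side",S([(524,424)]),.06),cast("scene",C([(197,462)]),.06))
print("posts",cast("side",S([(492,130)]),.06),cast("scene",C([(572,370)]),.06))
E
```

```text
capL side [ 0.5197 -0.0207] [[0.4779119500203056, 0.018947033874047725], [0.5738058524917243, -0.000940792175505023], [0.5603672250976103, -0.06018757854972007], [0.46657659044969735, -0.0405630587232228]]
capL scene [ 0.5226 -0.0187] [[0.4666382538407, -0.03908420513184452], [0.4812050316208474, 0.021119167240851222], [0.5791619784760487, 0.0009159448601759879], [0.5635092308300167, -0.057768197574140534]]
capR side [ 0.4815 -0.2266] [[0.44106709551279455, -0.1870730490648828], [0.5330760078088046, -0.20805121854713154], [0.5233713032169386, -0.26503022141015686], [0.4285451195234026, -0.2462128291023411]]
capR scene [ 0.4834 -0.2242] [[0.42674322216841176, -0.24679718140194878], [0.44438549932434945, -0.18604727288236053], [0.5376844145822937, -0.20202096207196688], [0.5246865086589426, -0.2619320670455204]]
coil side [ 0.5002 -0.1231] [[0.45292269275286545, -0.08500133089219147], [0.5560185850166273, -0.10689314280017242], [0.5487346061731538, -0.1622689772231115], [0.4429944369573978, -0.13822216590199415]]
coil scene [ 0.5042 -0.1212] [[0.44143456753509946, -0.14099803336747138], [0.4553591789401964, -0.08166538822581595], [0.5649357040417993, -0.1008344913526405], [0.555020597637486, -0.16120689498194823]]
coax [[ 0.6299 -0.2526  0.06  ]] [[ 0.6221 -0.2512  0.06  ]]
posts [[ 0.6799 -0.0494  0.06  ]] [[ 0.6715 -0.0471  0.06  ]]
```

Both views agree to within 4 mm: capR is at (0.482,-0.225), the coil at (0.502,-0.122) and capL at (0.521,-0.020). Spacing is about 105 mm, as specified. I'll travel at the current height (z 0.23) with the fingers closed.

carry_out --pt "0 0.01 -0.009 0 0" --pt "0 0.02 -0.0186 0 0" --pt "0 0.02 -0.0186 0 0" --pt "0 0.02 -0.0186 0 0" --pt "0 0.02 -0.0186 0 0"

```text
t: 0.57
eef_pos: [0.2689, -0.5876, 0.2311]
orientation: [[0.959, 0.283, 0.0], [0.283, -0.959, 0.001], [0.0, -0.001, -1.0]]
force: [0.1, -0.9, -0.1]
grip_width: 0.0253
```

Run:
```python
from h import *
print("bottle",cast("side",[(251,222)],0),cast("scene",[(287,234)],0))
```

```text
bottle [[0.5028 0.1341 0.    ]] [[0.5192 0.141  0.    ]]
```

carry_out --pt "0 0.02 -0.0186 0 0" --pt "0 0.02 -0.0186 0 0" --pt "0 0.02 -0.0186 0 0" --pt "0 0.02 -0.0186 0 0" --pt "0 0.02 -0.0186 0 0"

```text
t: 0.98
eef_pos: [0.3382, -0.4699, 0.2313]
orientation: [[0.959, 0.284, 0.0], [0.284, -0.959, 0.001], [0.0, -0.001, -1.0]]
force: [-0.1, 0.5, 0.2]
grip_width: -0.0
```

carry_out --pt "0 0.02 -0.0186 0 0" --pt "0 0.02 -0.0186 0 0" --pt "0 0.02 -0.0186 0 0" --pt "0 0.02 -0.0186 0 0" --pt "0 0.02 -0.0186 0 0"

```text
t: 1.4
eef_pos: [0.4074, -0.3525, 0.2313]
orientation: [[0.959, 0.284, -0.0], [0.284, -0.959, 0.001], [-0.0, -0.001, -1.0]]
force: [0.4, 0.8, -0.1]
grip_width: -0.0003
```

carry_out --pt "0 0.02 -0.0186 0 0" --pt "0 0.02 -0.0186 0 0" --pt "0 0.02 -0.0186 0 0" --pt "0 0.01 -0.009 0 0" --pt "0 0 0 0 0"

```text
t: 1.82
eef_pos: [0.4579, -0.2679, 0.2313]
orientation: [[0.957, 0.29, 0.001], [0.29, -0.957, 0.002], [0.002, -0.002, -1.0]]
force: [-0.2, 0.3, -0.7]
grip_width: 0.0001
```

carry_out --pt "0 0.017 -0.016 0 0" --pt "0 0.015 -0.014 0 0" --pt "0 0 0 0 0"

```text
t: 2.07
eef_pos: [0.4797, -0.2314, 0.2314]
orientation: [[0.958, 0.288, 0.001], [0.288, -0.958, 0.002], [0.002, -0.001, -1.0]]
force: [0.7, -0.0, -0.2]
grip_width: 0.0004
```

Run:
```python
from h import *
import cv2
s=ctrl.get_state();print(s["t"],s["eef_pos"],s["orientation"],s["joint_positions"])
for n in("wrist","side","scene"):
    cv2.imwrite(f"pics/{n}1.png",ctrl.snapshot(n)[:,:,::-1])
```

```text
2.0667 [ 0.4797 -0.2314  0.2314] [[ 0.9576  0.288   0.0013]
 [ 0.288  -0.9576  0.0019]
 [ 0.0018 -0.0015 -1.    ]] [ 22.4347  20.1089  -1.8964 116.9212   0.7648  42.9505 -53.1686]
```

View pics/wrist1.png

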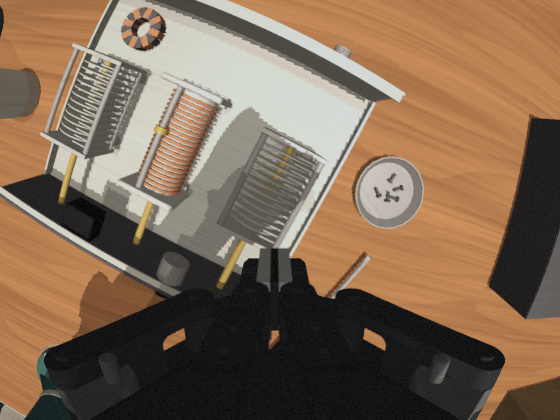

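View pics/side1.png

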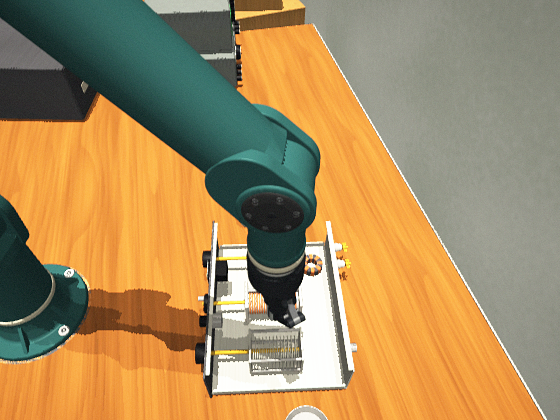

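View pics/scene1.png

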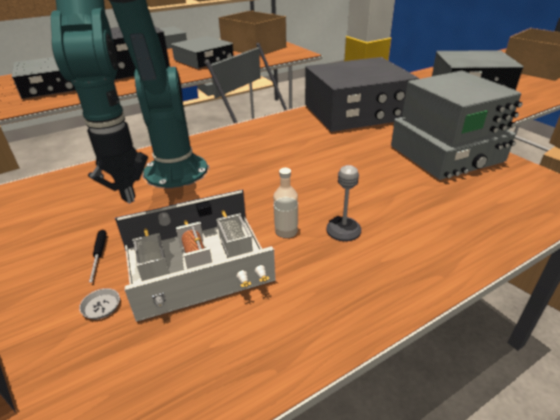

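The wrist view shows the right capacitor's top corners near (263,131), (326,163), (283,247) and (220,222). The coax is behind it at (342,50), and the ring transformer is by the left capacitor at (142,28). I'll cross-check with the wrist ray cast and the projected fingertip position.

Run:
```python
from h import *
import cv2
p=np.array([.4797,-.2314,.2314]);R=np.array([[.9576,.288,.0013],[.288,-.9576,.0019],[.0018,-.0015,-1]])
c=ctrl.camera_model("wrist");K=c["K"];M=c["mount"]
def wc(uv,z):
    uv=np.atleast_2d(uv)-[K[0,2],K[1,2]];r=np.hypot(*uv.T);th=r/K[0,0]
    d=np.c_[np.sin(th)*uv[:,0]/r,-np.sin(th)*uv[:,1]/r,-np.cos(th)]@M[:3,:3].T@R.T
    o=p+R@M[:3,3];return o+d*((z-o[2])/d[:,2])[:,None]
for n,q in dict(capR=[(263,131),(326,163),(283,247),(220,222)],capL=[(75,46),(146,67),(92,157),(42,136)],coil=[(163,75),(229,101),(184,208),(122,181)]).items():
    w=wc(q,.095);print(n,w.mean(0),w[:,:2].tolist())
for n in("side","scene"):
    c=ctrl.camera_model(n);x=c["view"]@np.r_[p,1];print(n,c["K"]@[x[0]/-x[2],-x[1]/-x[2],1])
a=cv2.imread("pics/wrist1.png")[0:260,30:360];cv2.imwrite("pics/wz1.png",cv2.resize(a,None,fx=2.3,fy=2.3))
```

```text
capR [ 0.4858 -0.2291  0.095 ] [[0.5343522184470905, -0.20598471050711575], [0.523930154743781, -0.2659112105505443], [0.4391508821496136, -0.2529897786547041], [0.4456935774658414, -0.1913510555434253]]
capL [ 0.5211 -0.0326  0.095 ] [[0.572457910477571, -0.0034832618392625914], [0.5636923424072495, -0.0884089665719365], [0.47073374245471034, -0.05324327137566551], [0.477342450666302, 0.014873080151246193]]
coil [ 0.5041 -0.131   0.095 ] [[0.559742051382604, -0.10675410845130764], [0.5512277706048108, -0.1708361341654494], [0.4487916549544133, -0.15602462693055152], [0.4565155939196363, -0.09052959672111544]]
side [275.7371 313.9474   1.    ]
scene [131.3031 201.0824   1.    ]
```

View pics/wz1.png

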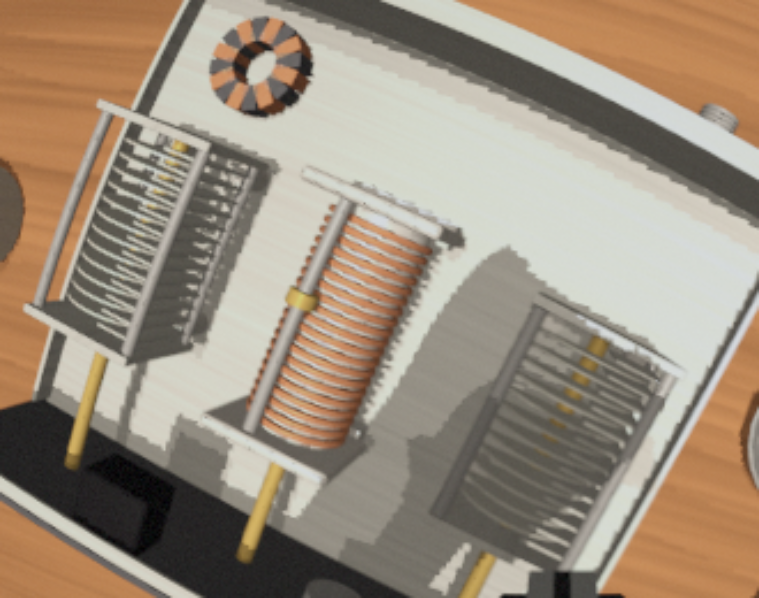

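Run:
```python
from h import *
import cv2
s=ctrl.get_state();p=s["eef_pos"];print(s["t"],p,s["qd"])
ims=[]
for n,(r,c0) in dict(side=(230,210),scene=(140,80)).items():
    c=ctrl.camera_model(n);x=c["view"]@np.r_[p,1];u=c["K"]@[x[0]/-x[2],-x[1]/-x[2],1];print(n,u)
    a=cv2.imread(f"pics/{n}1.png")[r:r+100,c0:c0+100];a=cv2.resize(a,None,fx=4,fy=4,interpolation=cv2.INTER_CUBIC)
    cv2.circle(a,(int((u[0]-c0+.5)*4),int((u[1]-r+.5)*4)),3,(0,0,255),-1);ims.append(a)
cv2.imwrite("pics/tipz.png",np.hstack(ims))
```

```text
2.2167 [ 0.477  -0.236   0.2312] [ 0.8927  0.0428  0.8711 -0.      0.0167 -0.0703 -0.1593]
side [274.7576 317.0247   1.    ]
scene [128.8512 201.2336   1.    ]
```

View pics/tipz.png

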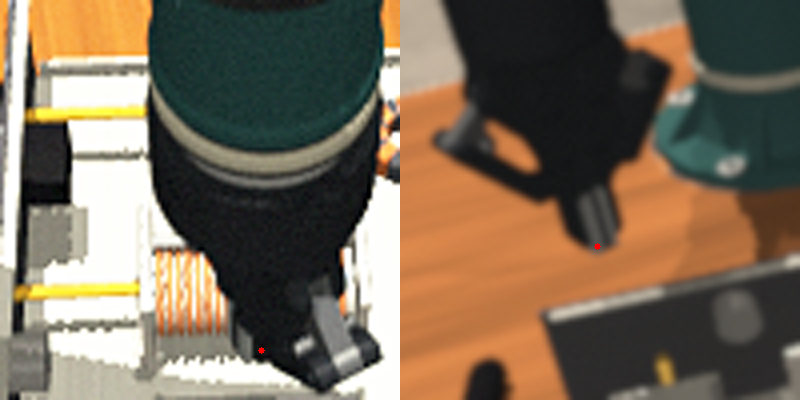

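carry_out --pt "0 0.0086 -0.0079 0 0" --pt "0 0 0 0.02 0" --pt "0 0 0 0.03 0" --pt "0 0 0 0.025 0" --pt "0 0 0 0.015 0"

```text
t: 2.63
eef_pos: [0.4825, -0.2252, 0.1391]
orientation: [[0.96, 0.281, -0.003], [0.281, -0.96, 0.001], [-0.003, -0.002, -1.0]]
force: [-1.1, 0.0, -0.7]
grip_width: 0.0001
```

carry_out --pt "0 0 0 0.01 0" --pt "0 0 0 0.01 0" --pt "0 0 0 0 0" --pt "0 0 0 0 0"

```text
t: 2.97
eef_pos: [0.4842, -0.2254, 0.1214]
orientation: [[0.959, 0.282, -0.0], [0.282, -0.959, -0.0], [-0.0, 0.0, -1.0]]
force: [-0.9, -0.5, 0.2]
grip_width: -0.0002
```

carry_out --pt "0 0 0 0 0" --pt "0 0 0 0 0" --pt "0 0 0 0 0" --pt "0 0 0 0 0" --pt "0 0 0 0 0"

```text
t: 3.38
eef_pos: [0.4843, -0.2252, 0.1217]
orientation: [[0.959, 0.283, 0.001], [0.283, -0.959, -0.0], [0.001, 0.001, -1.0]]
force: [-0.3, 0.5, -0.5]
grip_width: -0.0
```

Run:
```python
from h import *
import cv2
s=ctrl.get_state();print(s["t"],s["eef_pos"])
a=[ctrl.snapshot(n)[:,:,::-1] for n in("wrist","scene")]
cv2.imwrite("pics/p2.png",np.hstack([cv2.resize(a[0],(400,300)),cv2.resize(a[1][120:320,70:337],(400,300))]))
```

```text
3.3833 [ 0.4843 -0.2252  0.1217]
```

View pics/p2.png

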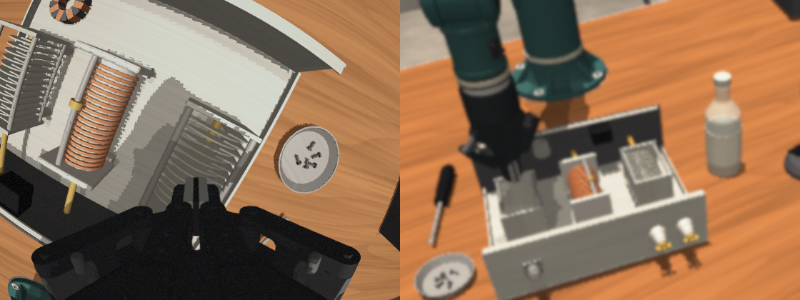

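The wrist and scene views show the fingertips above the right capacitor, clear of the front panel. I'll finish the pause.

carry_out --pt "0 0 0 0 0" --pt "0 0 0 0 0" --pt "0 0 0 0 0" --pt "0 0 0 0 0" --pt "0 0 0 0 0"

```text
t: 3.9
eef_pos: [0.4841, -0.2251, 0.1213]
orientation: [[0.959, 0.283, -0.0], [0.283, -0.959, 0.0], [-0.0, -0.0, -1.0]]
force: [0.6, -0.5, 1.0]
grip_width: 0.0
```

carry_out --pt "0 0 0 0 0" --pt "0 0 0 0 0" --pt "0 0 0 0 0" --pt "0 0 0 0 0" --pt "0 0 0 0 0"

```text
t: 4.32
eef_pos: [0.484, -0.2251, 0.1213]
orientation: [[0.959, 0.283, -0.0], [0.283, -0.959, 0.0], [-0.0, -0.0, -1.0]]
force: [-1.0, 0.1, -0.7]
grip_width: -0.0002
```

carry_out --pt "0 0 0 0 0" --pt "0 0 0 0 0" --pt "0 0 0 0 0" --pt "0 0 0 0 0" --pt "0 0 0 0 0"

```text
t: 4.73
eef_pos: [0.4841, -0.2251, 0.1213]
orientation: [[0.959, 0.283, -0.0], [0.283, -0.959, 0.0], [-0.0, -0.0, -1.0]]
force: [0.1, 0.4, 0.3]
grip_width: -0.0001
```

carry_out --pt "0 0 0 0 0" --pt "0 0 0 0 0" --pt "0 0 0 0 0" --pt "0 0 0 0 0" --pt "0 0 0 0 0"

```text
t: 5.15
eef_pos: [0.484, -0.2252, 0.1213]
orientation: [[0.959, 0.283, -0.0], [0.283, -0.959, -0.0], [-0.0, 0.0, -1.0]]
force: [0.4, 0.6, 0.7]
grip_width: 0.0003
```

carry_out --pt "0 0 0 -0.015 0" --pt "0 0 0 -0.02 0" --pt "0 0.007 -0.014 0 0" --pt "0 0.01 -0.0195 0 0" --pt "0 0.01 -0.0195 0 0"

```text
t: 5.57
eef_pos: [0.4952, -0.1669, 0.1568]
orientation: [[0.96, 0.281, 0.001], [0.281, -0.96, -0.001], [0.001, 0.001, -1.0]]
force: [0.5, -0.4, 0.3]
grip_width: -0.0001
```

carry_out --pt "0 0.01 -0.0195 0 0" --pt "0 0.01 -0.0195 0 0" --pt "0 0 0 0.015 0" --pt "0 0 0 0.012 0" --pt "0 0 0 0.008 0"

```text
t: 5.98
eef_pos: [0.5029, -0.1228, 0.1205]
orientation: [[0.959, 0.284, -0.001], [0.284, -0.959, 0.0], [-0.001, -0.0, -1.0]]
force: [0.4, -0.5, -0.5]
grip_width: 0.0001
```

carry_out --pt "0 0 0 0 0" --pt "0 0 0 0 0" --pt "0 0 0 0 0" --pt "0 0 0 0 0" --pt "0 0 0 0 0"

```text
t: 6.4
eef_pos: [0.5035, -0.124, 0.1219]
orientation: [[0.959, 0.282, 0.001], [0.282, -0.959, -0.0], [0.001, 0.001, -1.0]]
force: [0.5, 0.2, -0.3]
grip_width: -0.0001
```

Over the coil. I'll hold here and look once.

carry_out --pt "0 0 0 0 0" --pt "0 0 0 0 0" --pt "0 0 0 0 0" --pt "0 0 0 0 0" --pt "0 0 0 0 0"

```text
t: 6.82
eef_pos: [0.5031, -0.1236, 0.1213]
orientation: [[0.959, 0.283, 0.0], [0.283, -0.959, -0.0], [0.0, 0.0, -1.0]]
force: [0.3, -0.0, 0.5]
grip_width: -0.0004
```

carry_out --pt "0 0 0 0 0" --pt "0 0 0 0 0" --pt "0 0 0 0 0" --pt "0 0 0 0 0" --pt "0 0 0 0 0"

```text
t: 7.23
eef_pos: [0.5031, -0.1236, 0.1213]
orientation: [[0.959, 0.283, -0.0], [0.283, -0.959, -0.0], [-0.0, 0.0, -1.0]]
force: [-0.4, 0.3, -0.8]
grip_width: -0.0001
```

carry_out --pt "0 0 0 0 0" --pt "0 0 0 0 0" --pt "0 0 0 0 0" --pt "0 0 0 0 0" --pt "0 0 0 0 0"

```text
t: 7.65
eef_pos: [0.5031, -0.1236, 0.1213]
orientation: [[0.959, 0.283, 0.0], [0.283, -0.959, -0.0], [0.0, 0.0, -1.0]]
force: [-0.5, -0.1, 0.7]
grip_width: 0.0001
```

carry_out --pt "0 0 0 0 0" --pt "0 0 0 0 0" --pt "0 0 0 0 0" --pt "0 0 0 0 0" --pt "0 0 0 0 0"

```text
t: 8.07
eef_pos: [0.5031, -0.1236, 0.1213]
orientation: [[0.959, 0.283, -0.0], [0.283, -0.959, 0.0], [-0.0, -0.0, -1.0]]
force: [0.4, 0.7, -0.8]
grip_width: -0.0002
```

Run:
```python
from h import *
import cv2
s=ctrl.get_state();print(s["t"],s["eef_pos"])
a=[ctrl.snapshot(n)[:,:,::-1] for n in("wrist","scene")]
cv2.imwrite("pics/p3.png",np.hstack([cv2.resize(a[0],(400,300)),cv2.resize(a[1][120:320,70:337],(400,300))]))
```

```text
8.0667 [ 0.5031 -0.1236  0.1213]
```

View pics/p3.png

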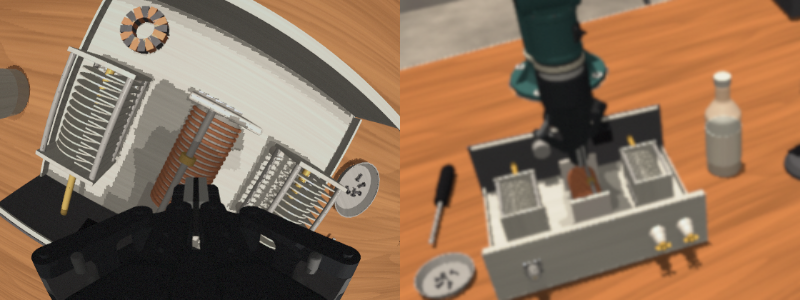

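The fingertips are over the middle of the coil, with nothing disturbed. On to the left capacitor.

carry_out --pt "0 0 0 0 0" --pt "0 0 0 -0.015 0" --pt "0 0 0 -0.02 0" --pt "0 0.007 -0.014 0 0" --pt "0 0.01 -0.0195 0 0"

```text
t: 8.58
eef_pos: [0.5104, -0.0889, 0.1575]
orientation: [[0.961, 0.278, 0.002], [0.278, -0.961, -0.002], [0.002, 0.002, -1.0]]
force: [0.6, 0.3, 0.2]
grip_width: 0.0001
```

carry_out --pt "0 0.01 -0.02 0 0" --pt "0 0.01 -0.02 0 0" --pt "0 0.0095 -0.02 0 0" --pt "0 0 0 0.015 0" --pt "0 0 0 0.012 0"

```text
t: 9.0
eef_pos: [0.5222, -0.0185, 0.1294]
orientation: [[0.958, 0.287, 0.002], [0.287, -0.958, 0.001], [0.002, -0.0, -1.0]]
force: [-1.4, -1.0, -1.2]
grip_width: 0.0001
```

carry_out --pt "0 0 0 0.008 0" --pt "0 0 0 0 0" --pt "0 0 0 0 0" --pt "0 0 0 0 0" --pt "0 0 0 0 0"

```text
t: 9.42
eef_pos: [0.5217, -0.0212, 0.1219]
orientation: [[0.959, 0.282, 0.001], [0.282, -0.959, -0.0], [0.001, 0.0, -1.0]]
force: [0.5, -0.4, -0.4]
grip_width: 0.0002
```

carry_out --pt "0 0 0 0 0" --pt "0 0 0 0 0" --pt "0 0 0 0 0" --pt "0 0 0 0 0" --pt "0 0 0 0 0"

```text
t: 9.83
eef_pos: [0.5213, -0.0208, 0.1214]
orientation: [[0.959, 0.283, 0.0], [0.283, -0.959, 0.0], [0.0, 0.0, -1.0]]
force: [-0.9, -0.1, -0.1]
grip_width: 0.0001
```

carry_out --pt "0 0 0 0 0" --pt "0 0 0 0 0" --pt "0 0 0 0 0" --pt "0 0 0 0 0" --pt "0 0 0 0 0"

```text
t: 10.25
eef_pos: [0.5212, -0.0208, 0.1213]
orientation: [[0.959, 0.283, -0.0], [0.283, -0.959, -0.0], [-0.0, -0.0, -1.0]]
force: [-1.0, -1.2, -0.6]
grip_width: -0.0
```

carry_out --pt "0 0 0 0 0" --pt "0 0 0 0 0" --pt "0 0 0 0 0" --pt "0 0 0 0 0" --pt "0 0 0 0 0"

```text
t: 10.67
eef_pos: [0.5213, -0.0208, 0.1213]
orientation: [[0.959, 0.283, 0.0], [0.283, -0.959, 0.0], [0.0, 0.0, -1.0]]
force: [0.1, 0.5, -0.3]
grip_width: 0.0001
```

carry_out --pt "0 0 0 0 0" --pt "0 0 0 0 0" --pt "0 0 0 0 0" --pt "0 0 0 0 0" --pt "0 0 0 0 0"

```text
t: 11.08
eef_pos: [0.5212, -0.0208, 0.1213]
orientation: [[0.959, 0.283, -0.0], [0.283, -0.959, -0.0], [-0.0, -0.0, -1.0]]
force: [-0.6, -0.1, -0.0]
grip_width: -0.0
```

carry_out --pt "0 0 0 0 0" --pt "0 0 0 0 0" --pt "0 0 0 0 0" --pt "0 0 0 0 0" --pt "0 0 0 0 0"

```text
t: 11.5
eef_pos: [0.5213, -0.0208, 0.1213]
orientation: [[0.959, 0.283, -0.0], [0.283, -0.959, 0.0], [-0.0, -0.0, -1.0]]
force: [-0.6, -1.2, -0.0]
grip_width: 0.0004
```

Run:
```python
from h import *
import cv2
s=ctrl.get_state();print(s["t"],s["eef_pos"])
a=[ctrl.snapshot(n)[:,:,::-1] for n in("wrist","scene")]
cv2.imwrite("pics/p4.png",np.hstack([cv2.resize(a[0],(400,300)),cv2.resize(a[1][120:320,70:337],(400,300))]))
```

```text
11.5 [ 0.5213 -0.0208  0.1213]
```

View pics/p4.png

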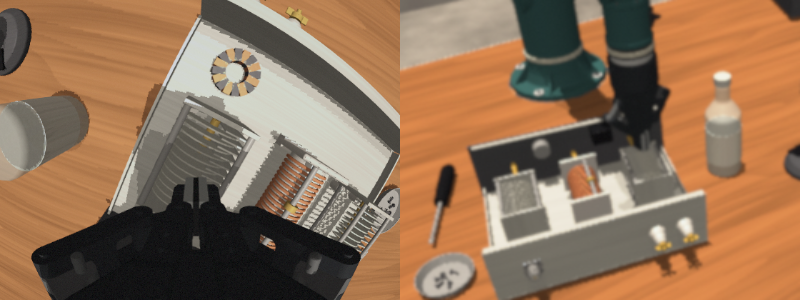

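The fingertips are over the left capacitor, on the antenna-post side. The bottle stands clear and everything is in place, so I'm handing in.

```bash
python3 -c "
from h import *
print(ctrl.finish_job())"
```

```text
the job is handed in; nothing more can be done
None
```

I pointed at the right-hand capacitor (coax socket side), then the coil, then the left-hand capacitor (antenna post side). The fingers were closed throughout, and I handed the job in at about 11.6 s with them still over the last part.

- **Height and pauses:** the fingertips were about 26 mm above each part. They paused for about 2.2 s at the capacitor on the coax side and 2.0 s at the coil. They had been over the last part for about 2.5 s at hand-in.
- **Position:** the three cameras put the part centres within about 4 mm of each other for the right-hand capacitor and the scene and side views of all three. The first wrist-camera estimates for the other two parts were up to 14 mm off, because I had picked some corners wrongly. I corrected the corners by eye and did not rerun the calculation. The measured fingertip position was within 1–2 mm of each target.
- **Contact:** force readings stayed at noise level, under about 2 N. The last pictures show the tuner, bottle, dish and screwdriver where they were, and the microphone only partly in view. No check failed.

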